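# Let the papermaking mould down on the hydraulic bench lift

## Task

The black four-panel paper mould stands raised on the blue hydraulic bench lift. Crack the red release valve lever open (anticlockwise from above) just enough that the mould sinks slowly by itself, never faster than about 4 cm/s, all the way down to its stop. Then close the valve again (clockwise) until it is snug but not forced, and let go; do not push on the mould, and leave the cup, jar and brush standing or lying where they are.

Things in the scene. Friction and masses are not known exactly. Their poses are not given: they have to be found in the camera images.
- lift: fixed blue bench lift: base plate 420 x 230 x 10 mm, and a pump block (75 x 90 mm, top 115 mm above the table) that carries the upright valve spindle. Origin on the table at the foot of the spindle's axis; its x axis points from the spindle to the ram, 210 mm away; z up. Stands anywhere in the work area and turned by up to 20 degrees
- valve (a joint): angle of the red release lever (rad). 0: it points along the lift's -x; grows anticlockwise from above = opens. Starts at 0 to 0.06, closed but not snug; stays where left. Wear differs each time: sinking starts somewhere from 0.2 to 0.65 (below that the mould stays up), then gains about 23 mm/s per further 0.1. The seat is met from -0.05 to -0.55; past it the lever stiffens by about 7 N m per rad
- valve_axis (a point): point on the valve's upright axis at the lever's mid height, 150 mm above the table
- valve_grip (a point): middle of the lever's free part, 75 mm from the axis. The lever is a red bar, 98 mm out from the axis, 14 mm wide, 22 mm high (139 to 161 mm above the table). Turning takes about 5 N sideways here before the seat is met. To shut it snugly push it clockwise with 8 to 13 N: under 7 N it may not be snug, above 16 N the seat is overloaded (a tight grip also twists it, unfelt as push)
- needle: the valve's steel needle inside the lift, out of sight, which the lever screws onto its seat, 20 mm per rad. Only its force on the seat matters: over 5 N when snug, never above 50 N. Each 10 N on the seat takes 0.2 N m more on the lever, or 2.7 N at the grip point. When the lever is let go it may spring back a little, leaving about 15 N
- ram (a joint): how far the lift's ram and the mould on it have sunk (m): 0 fully up, 0.080 fully down on the stop. Starts between 0 and 0.006
- cup: clear plastic cup, radius 36 mm, 85 mm high, beside the pump block; origin at its foot. Leave it alone
- jar: amber glass jar with white lid, radius 33 mm, 90 mm high, on the other side of the pump block; origin at its foot. Leave it alone
- brush: brush with wooden handle, 200 mm long, lying on the table; origin under its middle. Leave it alone
- deck_top (a point): middle of the mould's top: plywood deck 260 x 320 x 14 mm with the black paper mould 244 x 284 x 30 mm on it (panels orange, yellow, pale, grey), on the ram 210 mm beyond the spindle; about 3 kg in all. This point is 220 mm above the table when fully up, 140 mm when down. Its near edge is 80 mm from the spindle's axis

How it is judged (in metres and radians):
On the way, in this order (a step that is already met when the one before it is completed fails the run):
1. the valve is cracked open and the mould has begun to sink (ram past 25 mm) (value of joint ram above 0.025 m), for 0.1 s.
2. the mould is down on its stop (ram past 77 mm) (value of joint ram above 0.077 m), for 0.2 s.
3. the valve is closed snugly: the needle presses on its seat with more than 5 N (contact force between needle and lift above 5 N), for 0.2 s.
At the end, for the whole second after the job is handed in: The mould is fully down (ram past 77 of 80 mm), the valve is closed and stays snug (needle on its seat with more than 5 N) with the lever let go, and cup, jar and brush are within 30 mm of where they were, cup and jar upright (value of joint ram above 0.077 m and contact force between needle and lift above 5 N and distance of each of cup, jar, brush from where it was at the start of the episode below 0.03 m and angle between each of cup, jar's own z axis and vertical below 0.2 rad); the robot touches nothing.
It fails at once if the mould sinks faster than 50 mm/s (velocity of joint ram above 0.05 m/s).
It fails at once if the valve is forced: the needle presses on its seat with more than 50 N (contact force between needle and lift above 50 N).
It fails at once if the robot pushes on the mould or its deck (more than 2 N) (contact force between any of the fingers, the arm and ram above 2 N).
It fails at once if the cup, jar or brush is shoved over 30 mm or knocked over (distance of any of cup, jar, brush from where it was at the start of the episode above 0.03 m or angle between any of cup, jar's own z axis and vertical above 0.5 rad).
It also fails if it takes over 67 s, if anything falls off the work surface, if the arm or the gripper's body presses on something with over 40 N, if the wrist force passes 120 N, or if a joint passes its speed limit or range.

## Robot

A 7-joint arm with a two-finger parallel gripper is mounted at the origin on the work surface. World frame = base frame: x ahead of the robot, y to its left, z up, the work surface at z = 0. Lengths are in mm, angles in rad, forces in N, time in s.
With the tool pointing down it reaches from about 400 to 875 mm from the base axis. Payload 4.4 kg.
Tool frame: the origin (TCP) lies midway between the tips of the shut fingers; the grasp point (between the pads) lies 19 mm behind it; z points along the fingers, y is the direction in which the jaws open and shut (so a half turn about z gives the same grasp; the last joint's range is limited). The gripper opens to 85 mm and grips with 20 to 120 N. Pads are 22 mm wide; open, the fingers measure 114 mm over their backs; the gripper's body (76 mm by 85 mm) begins 54 mm behind the grasp point. The pads swing forward as they close: fully open they stand 13 mm farther back than shut.
Start: joints at [1.049, 0.628, 0.038, 1.517, -0.027, 0.996, -0.02], TCP at [286.146, -583.642, 231.313] pointing down, gripper open.
Joint ranges: [-3.06, 3.06], [-0.37, 2.12], [-1.25, 1.32], [0.18, 2.47], [-1.1, 4.24], [0.23, 1.98], [-2.94, 2.94]. Speed limits (rad/s): [2.57, 2.57, 3.14, 3.14, 3.14, 3.14, 3.14].

## Interface

Orientations are given as [roll, pitch, yaw] about the fixed x, y, z axes, in that order (R = Rz(yaw) Ry(pitch) Rx(roll)).
In Python, from cell import * gives the robot as it stands. The module is installed in compiled form; this text tells all that it offers.
- The arm moves only by the tool move_arm, never from a script. Its argument "series" is a list of rows, each a list of 2 entries, a list of its own where there are three numbers: the shift along the tool's x, y, z in m, then the turn about the tool's z in rad. In form: [[[x, y, z], yaw], ...]. A call has 1 to 5 rows; each row is the pose to reach, as a shift and turn from the pose measured when the call began, along the tool's axes at that moment; what a row does not reach only later rows make up. A row lasts 1/8 s, in which the tool goes at most 62.5 mm and 10.7 degrees, less where a joint would pass 70% of its speed; a pose out of reach is approached as far as the arm can. A call with a gripper value outside its range is refused whole. "claw" is the opening, from 0 (shut) to 1 (fully open), set as the call begins (left out, the last holds). The fingers move at their own pace and stop on an object; the grip force is fixed at half the most. Time passes only in rows, so rows that repeat a pose let the fingers close. It gives the time, the measured TCP pose, the force and the opening at its end, in the units of the state.
- read_state(): the state, without advancing time (a new reading comes with each control period).
- get_image(name): name is "scene" or "top"; returns the picture (420x560x3 uint8, blue, green, red); there is no depth.
- camera_model(name): a dict with "fov_y" (degrees; the focal length in pixels is half the picture's height over the tangent of half this angle, whatever the lens; pixels are square), "cx", "cy" (the principal point, pixels), "k1" (the pictures are not rectified: a ray, as slopes to the right and down, at radius r is drawn at 1 + k1 r^2 times it, then the intrinsics apply), "pose" (4x4, takes a point from camera to world coordinates). Camera axes: x right, y down, z forward; pixel columns grow to the right and rows downward; lengths in mm; the calibration is good to about 2 mm. A picture is of the moment at which its call begins. camera_model takes no time and is no camera call.
- finish_job(): hands the job in, once; it reports no verdict.
The state is a dict: "clock": time; "qpos": joint angles; "qd": joint speeds; "tau": joint torques, N m; "eef_pos": TCP position; "tool_rot": TCP orientation; "force": force on the tool from outside, world axes, zero at the start; "torque": the same for the moment, N m; "width": finger opening in mm.
Only numpy, scipy, OpenCV 4.12 (cv2) and the standard library are available. Lean on these libraries where they do the work, as an engineer would, in place of code of your own. Each camera call takes 0.05 s, during which the arm holds its last target. There are 200 camera calls.

## Working session

There is one attempt and no reset: what is moved stays moved. The work goes in short steps, Python scripts to look and compute and a tool call to move; the robot and the scene stay as the last step left them, time stands still between calls to the robot, and variables do not carry over. Pictures are saved under pics/ and viewed, about 8 in all and at most 12, crops included, and the job is handed in when it is done.

Besides the shell and the picture viewer there is one more tool, called after "Emit:" as name([rows], argument=value, ...), one row to a line, values as JSON. move_arm: Moves the arm, as the interface text tells. Its arguments: {"type":"object","properties":{"series":{"type":"array"},"claw":{"type":"number"}},"required":["series"]}

```bash
mkdir -p pics
python3 - <<'E'
from cell import *
import cv2,numpy as np
s=read_state();print({k:np.round(v,3) for k,v in s.items()})
for n in("scene","top"):
    cv2.imwrite(f"pics/{n}0.png",get_image(n)); m=camera_model(n);print(n,m)
E
```

```text
{'clock': np.float64(0.0), 'qpos': array([ 1.049,  0.629,  0.038,  1.518, -0.027,  0.996, -0.02 ]), 'qd': array([-0.001,  0.001,  0.001, -0.001,  0.002,  0.001,  0.001]), 'tau': array([-0.0000e+00, -5.6339e+01,  1.2260e+00, -1.9344e+01,  1.1000e-02,
        1.0000e-02,  0.0000e+00]), 'eef_pos': array([ 285.841, -583.066,  230.395]), 'tool_rot': array([-3.14 ,  0.   ,  0.456]), 'force': array([ 0.543, -0.631,  0.382]), 'torque': array([ 0.014, -0.003, -0.003]), 'width': np.float64(85.772)}
scene {'fov_y': 57.6026318346222, 'cx': 275.7337742117249, 'cy': 211.0746702447504, 'k1': -0.024137481136830438, 'pose': array([[-9.68729204e-01,  1.94691436e-01, -1.53814742e-01,
         7.55741367e+02],
       [ 2.47606437e-01,  7.98433809e-01, -5.48811903e-01,
         5.41833792e+02],
       [ 1.59619132e-02, -5.69735638e-01, -8.21673001e-01,
         8.96821563e+02],
       [ 0.00000000e+00,  0.00000000e+00,  0.00000000e+00,
         1.00000000e+00]])}
top {'fov_y': 49.76263047846196, 'cx': 273.69256396972423, 'cy': 213.89923436752449, 'k1': -0.1101212197360558, 'pose': array([[-7.13690477e-03, -9.84136257e-01,  1.77270677e-01,
         3.93004422e+02],
       [-9.99935563e-01,  5.45856704e-03, -9.95354217e-03,
         6.38453359e+01],
       [ 8.82799786e-03, -1.77330292e-01, -9.84111800e-01,
         1.25986279e+03],
       [ 0.00000000e+00,  0.00000000e+00,  0.00000000e+00,
         1.00000000e+00]])}
```

View pics/top0.png

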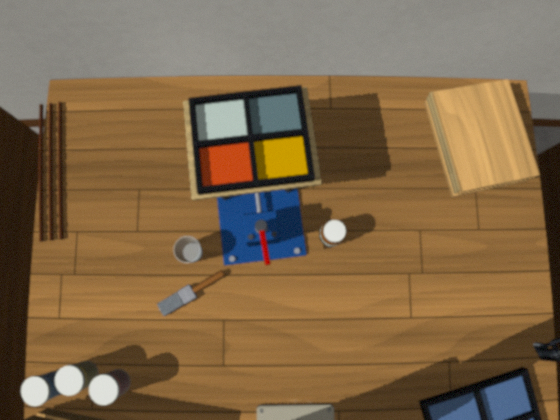

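View pics/scene0.png

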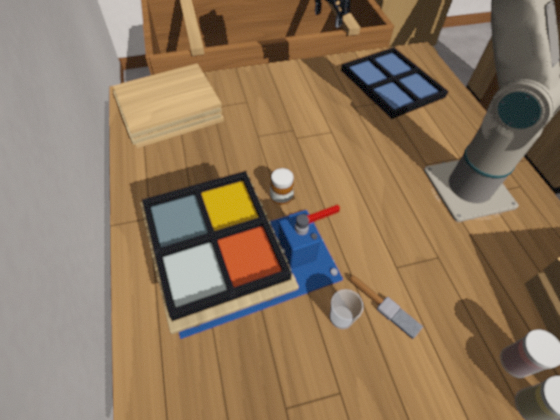

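```bash
cat > h.py <<'E'
from cell import *
import cv2,numpy as np
def ray(n,uv):
    m=camera_model(n);f=210/np.tan(np.radians(m["fov_y"]/2))
    K=np.array([[f,0,m["cx"]],[0,f,m["cy"]],[0,0,1]])
    p=cv2.undistortPoints(np.float64(uv).reshape(-1,1,2),K,np.array([m["k1"],0,0,0])).reshape(-1,2)
    return m["pose"][:3,3],np.c_[p,np.ones(len(p))]@m["pose"][:3,:3].T
def cast(n,uv,z):
    o,d=ray(n,uv);return o+d*((z-o[2])/d[:,2])[:,None]
def red(n,box,I=None):
    I=get_image(n) if I is None else I
    h=cv2.cvtColor(I,cv2.COLOR_BGR2HSV);m=(((h[...,0]<5)|(h[...,0]>172))&(h[...,1]>180)&(h[...,2]>90)).astype(np.uint8)
    k=np.zeros_like(m);x,y,X,Y=box;k[y:Y,x:X]=1
    return m&k
def lever(n,box,z=161):
    v,u=np.nonzero(red(n,box));P=cast(n,np.c_[u,v],z)[:,:2];c=P.mean(0)
    d=np.linalg.svd(P-c,full_matrices=False)[2][0];d*=np.sign(-d[0]);t=(P-c)@d
    return len(u),c,np.arctan2(-d[1],-d[0]),c+d*t.min(),c+d*t.max()
E
python3 - <<'E'
from h import *
print(lever("top",(225,215,320,290)));print(lever("scene",(295,190,350,235)))
I=get_image("top");h=cv2.cvtColor(I,cv2.COLOR_BGR2HSV)
m=((h[...,0]>105)&(h[...,0]<125)&(h[...,1]>150)).astype(np.uint8);m[:185]=0;m[275:]=0;m[:,:210]=0;m[:,320:]=0
c=max(cv2.findContours(m,0,2)[0],key=cv2.contourArea);a=cv2.approxPolyDP(cv2.convexHull(c),4,True)[:,0];print(a,cast("top",a,10).round(0))
print(cast("top",[[334,231]],90),cast("top",[[187,243]],85),cast("top",[[262,229]],165))
E
```

```text
(150, array([510.53427758,  76.45622705]), np.float64(0.16992497552829222), array([549.17099643,  83.08549935]), array([469.8465449 ,  69.47504264]))
(205, array([511.40675463,  82.60014293]), np.float64(0.18203847472947873), array([549.27072581,  89.57000219]), array([469.94594914,  74.96819176]))
[[296 190]
 [304 253]
 [225 263]
 [218 199]] [[687. -13.  10.]
 [508. -32.  10.]
 [481. 186.  10.]
 [662. 208.  10.]]
[[ 557.4007013  -105.44505965   90.        ]] [[528.60924684 279.10653757  85.        ]] [[552.90982227  81.59650035 165.        ]]
```

Emit:
move_arm([
  [[0.04,-0.042,0],0.06],
  [[0.08,-0.084,0],0.12],
  [[0.12,-0.126,0],0.18],
  [[0.16,-0.168,0],0.24],
  [[0.2,-0.21,0],0.28],
], claw=0.4)

```text
clock: 0.88
eef_pos: [373.7, -305.0, 231.2]
tool_rot: [-3.141, -0.0, 0.174]
force: [1.2, 1.0, 0.2]
width: 34.2
```

Emit:
move_arm([
  [[0.026,-0.05,0],0],
  [[0.052,-0.1,0],0],
  [[0.078,-0.15,0],0],
  [[0.104,-0.2,0],0],
  [[0.13,-0.25,0],0],
])

```text
clock: 1.5
eef_pos: [458.9, -34.5, 231.6]
tool_rot: [-3.141, -0.001, 0.174]
force: [1.4, -0.6, 0.1]
width: 34.5
```

Emit:
move_arm([
  [[0.017,-0.035,0],0],
  [[0.034,-0.07,0],0],
  [[0.05,-0.105,0],0],
  [[0.05,-0.105,0.02],0],
  [[0.05,-0.105,0.04],0],
])

```text
clock: 2.12
eef_pos: [490.2, 78.3, 191.4]
tool_rot: [-3.141, -0.002, 0.176]
force: [0.3, -0.2, -0.0]
width: 34.3
```

Run:
```python
from h import *
s=read_state();print(s["eef_pos"],s["tool_rot"],s["force"],s["width"])
a=get_image("top")[180:300,170:360];b=get_image("scene")[150:290,240:400]
cv2.imwrite("pics/a1.png",cv2.hconcat([cv2.resize(a,(380,400)),cv2.resize(b,(400,400))]))
```

```text
[490.23781547  78.34951876 191.37958465] [-3.14127614e+00 -1.94107409e-03  1.75704703e-01] [ 0.27405205 -0.15952545 -0.00654349] 34.275164333763016
```

View pics/a1.png

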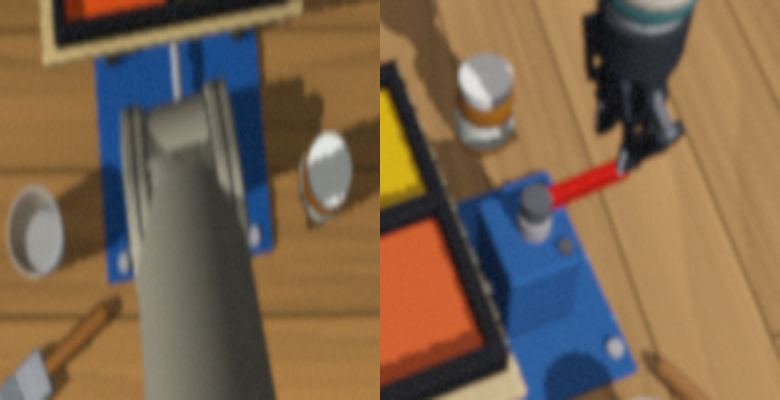

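Emit:
move_arm([
  [[0,0,0.02],0],
  [[0,0,0.04],0],
  [[0,0,0.06],0],
  [[0,0,0.06],0],
])

```text
clock: 2.72
eef_pos: [487.8, 77.2, 129.8]
tool_rot: [-3.141, 0.005, 0.174]
force: [0.1, 0.0, -0.8]
width: 34.1
```

Emit:
move_arm([
  [[0,0,0],0],
  [[0,0,0],0],
], claw=0.25)

```text
clock: 2.98
eef_pos: [488.5, 77.3, 130.7]
tool_rot: [-3.141, 0.003, 0.174]
force: [-0.2, 0.4, -0.1]
width: 21.4
```

```bash
cat >> h.py <<'E'
AX=np.array([566.5,89.5]);YAW=0.115
def ram():
    # yellow+orange panel inner corners: use the orange/yellow panel centroids in the scene view, height by triangulation on lift axes
    h=cv2.cvtColor(get_image("scene"),cv2.COLOR_BGR2HSV);out=[]
    for lo,hi in((4,14),(20,30)):
        m=((h[...,0]>=lo)&(h[...,0]<=hi)&(h[...,1]>200)&(h[...,2]>120)).astype(np.uint8);m[330:]=0;m[:150]=0;m[:,310:]=0
        m=cv2.morphologyEx(m,cv2.MORPH_OPEN,np.ones((5,5)))
        n,_,st,c=cv2.connectedComponentsWithStats(m);i=1+st[1:,4].argmax();out+=[*c[i],st[i,4]]
    return np.round(out,2)
def st():
    s=read_state();p=s["eef_pos"];d=p[:2]-AX
    print("t",round(s["clock"],2),"tcp",p.round(1),"yaw",round(s["tool_rot"][2],3),"F",s["force"].round(1),"M",s["torque"].round(2),"w",round(s["width"],1),"tool angle about axis",round(np.arctan2(-d[1],-d[0])-YAW,3),"r",round(np.hypot(*d),1))
E
python3 - <<'E'
from h import *
st();print(ram());print(lever("scene",(285,190,360,240)))
cv2.imwrite("pics/a2.png",cv2.resize(get_image("scene")[170:260,260:380],(800,600),interpolation=2))
E
```

```text
t 2.98 tcp [488.5  77.3 130.7] yaw 0.174 F [-0.2  0.4 -0.1] M [-0.01 -0.02  0.02] w 21.4 tool angle about axis 0.04 r 78.9Traceback (most recent call last):
  File "<stdin>", line 2, in <module>
  File "h.py", line 26, in ram
    n,_,st,c=cv2.connectedComponentsWithStats(m);i=1+st[1:,4].argmax();out+=[*c[i],st[i,4]]
                                                     ~~~~~~~~~~~~~~~^^
ValueError: attempt to get argmax of an empty sequence
```

```bash
sed -i 's/(h\[...,1\]>200)&(h\[...,2\]>120)/(h[...,1]>150)\&(h[...,2]>100)/; s/m\[330:\]=0/m[320:]=0/' h.py
python3 - <<'E'
from h import *
I=get_image("scene");cv2.imwrite("pics/a2.png",cv2.resize(I[170:260,260:380],(800,600),interpolation=2))
h=cv2.cvtColor(I,cv2.COLOR_BGR2HSV);print(h[255,248],h[205,230])
try: print(ram())
except Exception as e: print(e)
E
```

```text
[  9 190 207] [ 24 232 210]
[ 247.7   255.71 2413.    228.2   205.03 1819.  ]
```

View pics/a2.png

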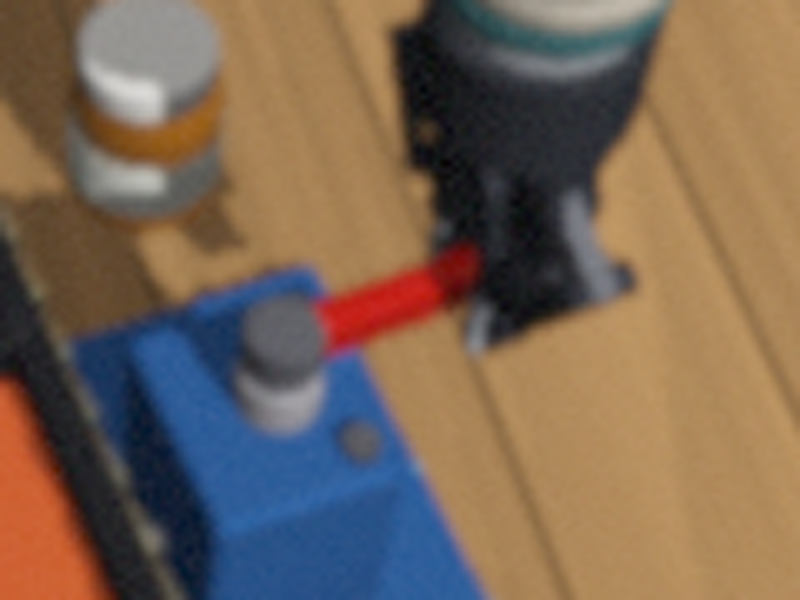

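```bash
python3 - <<'E'
from h import *
r=ram();P=cast("scene",r[[0,1,3,4]].reshape(2,2),190);np.save("p0.npy",P);print(P)
E
cat >> h.py <<'E'
def sunk():
    r=ram();o,D=ray("scene",r[[0,1,3,4]].reshape(2,2));P=np.load("p0.npy");z=[]
    for d,p in zip(D,P):
        A=np.c_[d,[0,0,-1]];z.append(np.linalg.lstsq(A,np.r_[p[:2],0]-o,rcond=None)[0][1])
    print("sunk mm",(190-np.array(z)).round(1),r[[2,5]])
E
```

```text
[[708.08149536 165.54665133 190.        ]
 [724.24737945  27.94567233 190.        ]]
```

Emit:
move_arm([
  [[0,0.004,0],-0.05],
  [[0.001,0.008,0],-0.1],
  [[0.001,0.012,0],-0.15],
  [[0.001,0.012,0],-0.15],
])

```text
clock: 3.68
eef_pos: [490.9, 66.7, 130.4]
tool_rot: [-3.139, 0.004, 0.324]
force: [-1.4, 3.5, 1.3]
width: 21.8
```

Run:
```python
from h import *
st();sunk();print(lever("scene",(285,190,360,245)))
```

```text
t 3.67 tcp [490.9  66.7 130.4] yaw 0.324 F [-1.4  3.5  1.3] M [ 0.82  0.28 -0.07] w 21.8 tool angle about axis 0.178 r 79.0
sunk mm [-0.4 -0.2] [2409. 1815.]
(153, array([520.80577994,  80.32992408]), np.float64(0.3270663945195143), array([550.05250044,  90.25188462]), array([490.19766157,  69.94610882]))
```

Emit:
move_arm([
  [[0,0.003,0],-0.03],
  [[0,0.005,0],-0.05],
  [[0,0.005,0],-0.05],
  [[0,0.005,0],-0.05],
])

```text
clock: 4.28
eef_pos: [492.3, 61.7, 130.4]
tool_rot: [-3.14, 0.004, 0.374]
force: [-2.6, 3.3, 1.8]
width: 21.5
```

Run:
```python
from h import *
st();sunk();print(lever("scene",(285,190,360,245)))
```

```text
t 4.28 tcp [492.3  61.7 130.4] yaw 0.374 F [-2.6  3.3  1.8] M [ 0.7   0.46 -0.06] w 21.5 tool angle about axis 0.244 r 79.3
sunk mm [-0.3  0. ] [2418. 1820.]
(152, array([520.56729141,  76.97228454]), np.float64(0.39809707494845337), array([549.12801578,  88.98355254]), array([490.15545113,  64.18252616]))
```

Emit:
move_arm([
  [[0,0.002,0],-0.03],
  [[0,0.004,0],-0.05],
  [[0,0.004,0],-0.05],
  [[0,0.004,0],-0.05],
])

```text
clock: 4.88
eef_pos: [493.8, 57.5, 130.4]
tool_rot: [-3.14, 0.004, 0.423]
force: [-1.9, 3.8, 2.9]
width: 21.4
```

Run:
```python
from h import *
st();sunk();print(lever("scene",(285,190,360,245))[2])
```

```text
t 4.88 tcp [493.8  57.5 130.4] yaw 0.423 F [-1.9  3.8  2.9] M [ 0.58  0.42 -0.07] w 21.4 tool angle about axis 0.3 r 79.4
sunk mm [-0.2  0. ] [2416. 1820.]
0.45614291298882087
```

Emit:
move_arm([
  [[0,0,0],0],
  [[0,0,0],0],
])

```text
clock: 5.22
eef_pos: [493.8, 57.5, 130.4]
tool_rot: [-3.14, 0.004, 0.424]
force: [-2.3, 2.5, 1.8]
width: 21.4
```

Run:
```python
from h import *
st();sunk();print(lever("scene",(285,190,360,245))[2])
```

```text
t 5.22 tcp [493.8  57.5 130.4] yaw 0.424 F [-2.3  2.5  1.8] M [ 0.6   0.45 -0.04] w 21.4 tool angle about axis 0.299 r 79.4
sunk mm [-0.3  0.1] [2418. 1816.]
0.4501502840898634
```

Not yet sinking; continue in small steps.

Emit:
move_arm([
  [[0,0.002,0],-0.03],
  [[0,0.004,0],-0.05],
  [[0,0.004,0],-0.05],
  [[0,0.004,0],-0.05],
])

```text
clock: 5.82
eef_pos: [495.5, 53.6, 130.3]
tool_rot: [-3.14, 0.004, 0.473]
force: [-0.9, 2.7, 3.0]
width: 21.4
```

Run:
```python
from h import *
st();sunk();print(lever("scene",(285,190,360,245))[2])
```

```text
t 5.83 tcp [495.5  53.6 130.3] yaw 0.473 F [-0.9  2.7  3. ] M [0.63 0.42 0.02] w 21.4 tool angle about axis 0.353 r 79.6
sunk mm [-0.2  0. ] [2421. 1815.]
0.5116567526996073
```

Emit:
move_arm([
  [[0,0.002,0],-0.03],
  [[0,0.004,0],-0.05],
  [[0,0.004,0],-0.05],
  [[0,0.004,0],-0.05],
])

```text
clock: 6.42
eef_pos: [497.4, 49.7, 130.3]
tool_rot: [-3.14, 0.004, 0.523]
force: [-2.4, 1.8, 2.4]
width: 21.3
```

Run:
```python
from h import *
st();sunk();print(lever("scene",(285,190,360,245))[2])
```

```text
t 6.42 tcp [497.4  49.7 130.3] yaw 0.523 F [-2.4  1.8  2.4] M [ 0.58  0.44 -0.07] w 21.3 tool angle about axis 0.407 r 79.7
sunk mm [6.8 6.8] [2390. 1805.]
0.5640026897741011
```

Emit:
move_arm([
  [[0,0,0],0],
  [[0,0,0],0],
])

```text
clock: 6.78
eef_pos: [497.5, 49.7, 130.3]
tool_rot: [-3.14, 0.004, 0.523]
force: [-2.5, 3.2, 3.1]
width: 21.1
```

Run:
```python
from h import *
st();sunk();print(lever("scene",(285,190,360,245))[2])
```

```text
t 6.78 tcp [497.5  49.7 130.3] yaw 0.523 F [-2.5  3.2  3.1] M [ 0.58  0.51 -0.02] w 21.1 tool angle about axis 0.408 r 79.7
sunk mm [12.6 12.8] [2372. 1788.]
0.5642920957274028
```

Emit:
move_arm([
  [[0,0,0],0],
  [[0,0,0],0],
  [[0,0,0],0],
  [[0,0,0],0],
  [[0,0,0],0],
])

```text
clock: 7.5
eef_pos: [497.5, 49.8, 130.4]
tool_rot: [-3.14, 0.004, 0.523]
force: [-1.7, 2.9, 2.9]
width: 21.2
```

Emit:
move_arm([
  [[0,0,0],0],
  [[0,0,0],0],
  [[0,0,0],0],
  [[0,0,0],0],
  [[0,0,0],0],
])

```text
clock: 8.12
eef_pos: [497.5, 49.7, 130.4]
tool_rot: [-3.14, 0.004, 0.523]
force: [-1.7, 3.0, 2.9]
width: 21.3
```

Run:
```python
from h import *
st();sunk()
```

```text
t 8.12 tcp [497.5  49.7 130.4] yaw 0.523 F [-1.7  3.   2.9] M [ 0.57  0.5  -0.08] w 21.3 tool angle about axis 0.408 r 79.6
sunk mm [34.1 34.7] [2293. 1740.]
```

Emit:
move_arm([
  [[0,0,0],0],
  [[0,0,0],0],
  [[0,0,0],0],
  [[0,0,0],0],
  [[0,0,0],0],
])

```text
clock: 8.8
eef_pos: [497.5, 49.7, 130.4]
tool_rot: [-3.14, 0.004, 0.523]
force: [-2.9, 2.7, 3.3]
width: 21.0
```

Emit:
move_arm([
  [[0,0,0],0],
  [[0,0,0],0],
  [[0,0,0],0],
  [[0,0,0],0],
  [[0,0,0],0],
])

```text
clock: 9.43
eef_pos: [497.5, 49.8, 130.3]
tool_rot: [-3.14, 0.004, 0.523]
force: [-1.7, 3.4, 2.7]
width: 21.3
```

Emit:
move_arm([
  [[0,0,0],0],
  [[0,0,0],0],
  [[0,0,0],0],
  [[0,0,0],0],
  [[0,0,0],0],
])

```text
clock: 10.05
eef_pos: [497.5, 49.7, 130.4]
tool_rot: [-3.14, 0.004, 0.523]
force: [-2.7, 2.9, 1.9]
width: 21.1
```

Emit:
move_arm([
  [[0,0,0],0],
  [[0,0,0],0],
  [[0,0,0],0],
  [[0,0,0],0],
  [[0,0,0],0],
])

```text
clock: 10.68
eef_pos: [497.5, 49.7, 130.4]
tool_rot: [-3.14, 0.004, 0.523]
force: [-2.3, 3.6, 1.2]
width: 21.5
```

Run:
```python
from h import *
st();sunk()
```

```text
t 10.68 tcp [497.5  49.7 130.4] yaw 0.523 F [-2.3  3.6  1.2] M [ 0.62  0.5  -0.03] w 21.5 tool angle about axis 0.408 r 79.7
sunk mm [75.7 76. ] [2157. 1652.]
```

Emit:
move_arm([
  [[0,0,0],0],
  [[0,0,0],0],
  [[0,0,0],0],
  [[0,0,0],0],
  [[0,0,0],0],
])

```text
clock: 11.35
eef_pos: [497.5, 49.7, 130.3]
tool_rot: [-3.14, 0.004, 0.523]
force: [-2.3, 2.4, 2.2]
width: 21.6
```

Emit:
move_arm([
  [[0,0,0],0],
  [[0,0,0],0],
  [[0,0,0],0],
  [[0,0,0],0],
  [[0,0,0],0],
])

```text
clock: 11.98
eef_pos: [497.5, 49.7, 130.3]
tool_rot: [-3.14, 0.004, 0.523]
force: [-1.5, 2.8, 3.3]
width: 21.3
```

Run:
```python
from h import *
st();sunk()
```

```text
t 11.97 tcp [497.5  49.7 130.3] yaw 0.523 F [-1.5  2.8  3.3] M [ 0.56  0.49 -0.05] w 21.3 tool angle about axis 0.408 r 79.7
sunk mm [75.7 76.1] [2157. 1659.]
```

Emit:
move_arm([
  [[0,0,0],0],
  [[0,0,0],0],
  [[0,0,0],0],
  [[0,0,0],0],
  [[0,0,0],0],
])

```text
clock: 12.65
eef_pos: [497.5, 49.7, 130.3]
tool_rot: [-3.14, 0.004, 0.523]
force: [-2.7, 2.9, 2.5]
width: 21.4
```

Run:
```python
from h import *
st();sunk()
```

```text
t 12.65 tcp [497.5  49.7 130.3] yaw 0.523 F [-2.7  2.9  2.5] M [ 0.63  0.49 -0.  ] w 21.4 tool angle about axis 0.408 r 79.7
sunk mm [75.6 75.9] [2152. 1653.]
```

Emit:
move_arm([
  [[0,-0.006,0],0.08],
  [[0.001,-0.012,0],0.15],
  [[0.002,-0.018,0],0.23],
  [[0.0035,-0.0235,0],0.3],
  [[0.0035,-0.0235,0],0.3],
])

```text
clock: 13.32
eef_pos: [489.9, 69.0, 130.3]
tool_rot: [3.138, 0.003, 0.221]
force: [1.9, -5.4, -0.9]
width: 21.2
```

Run:
```python
from h import *
st();print(lever("scene",(285,190,360,245)))
```

```text
t 13.32 tcp [489.9  69.  130.3] yaw 0.221 F [ 1.9 -5.4 -0.9] M [-1.08 -0.28  0.07] w 21.2 tool angle about axis 0.146 r 79.3
(145, array([520.85694572,  78.51164952]), np.float64(0.3721806484333259), array([550.42809697,  90.05545782]), array([489.41656529,  66.23814278]))
```

Emit:
move_arm([
  [[0,-0.004,0],0.03],
  [[0,-0.008,0],0.05],
  [[0.001,-0.012,0],0.08],
  [[0.001,-0.016,0],0.1],
  [[0.001,-0.016,0],0.1],
])

```text
clock: 14.0
eef_pos: [487.2, 82.2, 130.2]
tool_rot: [3.135, 0.004, 0.12]
force: [-1.5, -6.2, 1.5]
width: 21.5
```

Run:
```python
from h import *
st();print(lever("scene",(285,190,360,245)))
```

```text
t 14.0 tcp [487.2  82.2 130.2] yaw 0.12 F [-1.5 -6.2  1.5] M [-1.11  0.13 -0.07] w 21.5 tool angle about axis -0.023 r 79.7
(146, array([521.54595497,  86.47766185]), np.float64(0.21084435209557814), array([550.19797138,  92.60991866]), array([488.86659965,  79.48345256]))
```

Emit:
move_arm([
  [[0,-0.002,0],0.02],
  [[0,-0.004,0],0.04],
  [[0,-0.006,0],0.06],
  [[0,-0.006,0],0.06],
])

```text
clock: 14.55
eef_pos: [487.1, 86.5, 130.2]
tool_rot: [3.133, 0.003, 0.058]
force: [0.6, -6.5, 0.7]
width: 21.6
```

Run:
```python
from h import *
st();print(lever("scene",(285,190,360,245))[2])
```

```text
t 14.55 tcp [487.1  86.5 130.2] yaw 0.058 F [ 0.6 -6.5  0.7] M [-1.05 -0.12 -0.06] w 21.6 tool angle about axis -0.078 r 79.5
0.17206488002959344
```

Emit:
move_arm([
  [[0,-0.002,0],0.02],
  [[0,-0.004,0],0.04],
  [[0,-0.006,0],0.04],
  [[0,-0.006,0],0.04],
])

```text
clock: 15.1
eef_pos: [487.1, 90.0, 130.2]
tool_rot: [3.13, 0.002, 0.016]
force: [0.2, -7.3, 2.1]
width: 21.3
```

Run:
```python
from h import *
st();print(lever("scene",(285,190,360,245))[2])
```

```text
t 15.1 tcp [487.1  90.  130.2] yaw 0.016 F [ 0.2 -7.3  2.1] M [-1.39 -0.03 -0.04] w 21.3 tool angle about axis -0.121 r 79.4
0.13656699076086193
```

Emit:
move_arm([
  [[0,-0.002,0],0.01],
  [[0,-0.004,0],0.02],
  [[0,-0.005,0],0.02],
  [[0,-0.005,0],0.02],
])

```text
clock: 15.65
eef_pos: [487.2, 91.3, 130.1]
tool_rot: [3.126, 0.002, -0.008]
force: [1.2, -9.7, 1.9]
width: 21.6
```

Run:
```python
from h import *
st();print(lever("scene",(285,190,360,245))[2]);st()
```

```text
t 15.65 tcp [487.2  91.3 130.1] yaw -0.008 F [ 1.2 -9.7  1.9] M [-1.89  0.03  0.  ] w 21.6 tool angle about axis -0.138 r 79.3
0.1367621774721727
t 15.7 tcp [487.2  91.4 130.1] yaw -0.007 F [ 0.7 -9.6  2.6] M [-1.95 -0.   -0.01] w 21.4 tool angle about axis -0.139 r 79.3
```

Emit:
move_arm([
  [[0,-0.003,0],0],
  [[0,-0.005,0],0],
  [[0,-0.0055,0],0],
  [[0,-0.0055,0],0],
])

```text
clock: 16.2
eef_pos: [487.2, 92.2, 130.1]
tool_rot: [3.121, 0.003, -0.012]
force: [-1.7, -11.8, 3.6]
width: 21.2
```

Run:
```python
from h import *
st();print(lever("scene",(285,190,360,245))[2]);st()
```

```text
t 16.2 tcp [487.2  92.2 130.1] yaw -0.012 F [ -1.7 -11.8   3.6] M [-2.44  0.09 -0.04] w 21.2 tool angle about axis -0.149 r 79.4
0.10710267386590443
t 16.25 tcp [487.2  92.2 130.1] yaw -0.012 F [ -0.3 -11.7   3.5] M [-2.34  0.08 -0.01] w 21.6 tool angle about axis -0.15 r 79.4
```

Emit:
move_arm([
  [[0,0.001,0],0],
  [[0,0.002,0],0],
  [[0,0.003,0],0],
  [[0,0.003,0],0],
])

```text
clock: 16.75
eef_pos: [487.2, 89.8, 130.1]
tool_rot: [3.122, 0.002, -0.011]
force: [0.1, 0.6, 0.3]
width: 21.5
```

Emit:
move_arm([
  [[0,0,0],0],
  [[0,0,0],0],
  [[0,0,0],0],
], claw=0.45)

```text
clock: 17.12
eef_pos: [487.2, 89.8, 130.1]
tool_rot: [3.122, 0.002, -0.011]
force: [-1.4, 0.6, -0.0]
width: 38.0
```

Run:
```python
from h import *
st();print(lever("scene",(285,190,360,245))[2])
cv2.imwrite("pics/a3.png",cv2.resize(get_image("scene")[170:260,260:380],(800,600),interpolation=2))
```

```text
t 17.12 tcp [487.2  89.8 130.1] yaw -0.011 F [-1.4  0.6 -0. ] M [-0.03  0.05 -0.04] w 38.0 tool angle about axis -0.119 r 79.3
0.1261277004629908
```

View pics/a3.png

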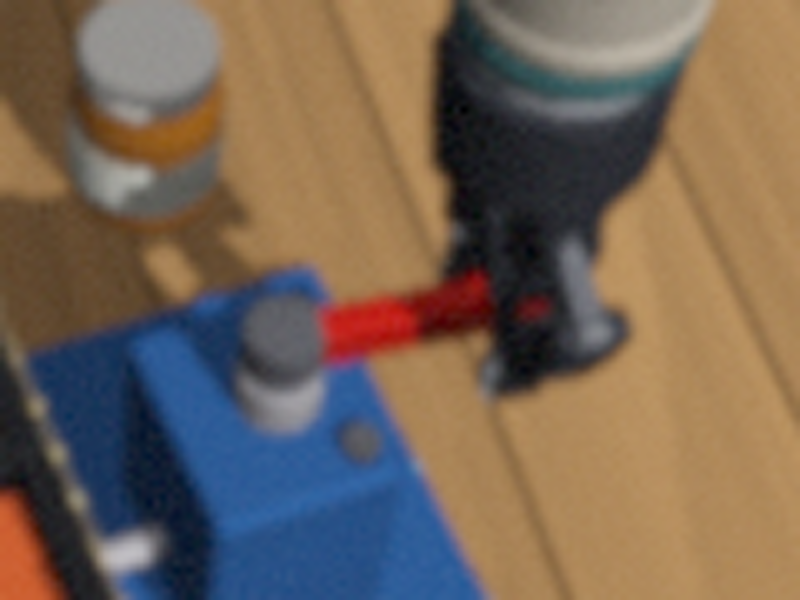

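Emit:
move_arm([
  [[0,0,-0.02],0],
  [[0,0,-0.05],0],
  [[0,0,-0.08],0],
  [[0,0,-0.1],0],
  [[0,0,-0.1],0],
])

```text
clock: 17.85
eef_pos: [488.5, 92.0, 231.4]
tool_rot: [3.122, -0.001, -0.011]
force: [0.3, -0.6, -0.1]
width: 38.7
```

Emit:
move_arm([
  [[-0.02,0,0],0],
  [[-0.04,0,0],0],
  [[-0.06,0,0],0],
  [[-0.06,0,0],0],
])

```text
clock: 18.35
eef_pos: [426.8, 92.5, 230.5]
tool_rot: [3.122, 0.002, -0.01]
force: [0.8, 0.0, 0.3]
width: 38.4
```

Run:
```python
from h import *
st();sunk();print(lever("scene",(285,190,360,245)))
cv2.imwrite("pics/a4.png",get_image("scene"))
```

```text
t 18.35 tcp [426.8  92.5 230.5] yaw -0.01 F [0.8 0.  0.3] M [ 0.01 -0.01 -0.01] w 38.4 tool angle about axis -0.137 r 139.8
sunk mm [75.6 76.2] [2155. 1656.]
(221, array([510.59707625,  92.61295562]), np.float64(0.009698358491935828), array([549.78424735,  92.99301877]), array([469.587175  ,  92.21521443]))
```

View pics/a4.png

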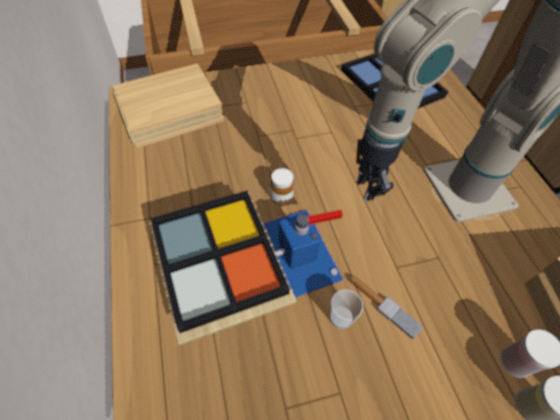

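Mould is down, the lever is free at about −0.11 rad, and the cup (345,308), jar (282,185) and brush (385,305) haven't moved. I'm handing the job in.

```bash
python3 -c "
from cell import *
print(finish_job())"
```

```text
the job is handed in; nothing more can be done
None
```

The mould is down and the valve is closed; I handed the job in at about 18 s of the 67 s allowed. No verdict came back, so these are my own last checks.

- **Opening:** I set the fingers loosely either side of the lever, without gripping it, and pushed it open in small steps. Sinking began at about 0.4 rad.
- **Sinking:** the camera showed about 17 mm/s. The mould then stopped and held the same reading over three checks about 2 s apart.
- **Depth:** the camera read about 76 mm of sinking from where the mould started. The start can be up to 6 mm already sunk, so I take this as the 80 mm stop. I could not read the 77 mm mark directly.
- **Closing:** I pushed the lever clockwise to 11.8 N, inside the 8–13 N band. Plain friction was about 6.5 N, so I estimate roughly 20 N on the needle while pushing. I could not measure how much stayed on the seat after letting go.
- **After letting go:** the lever rests at about −0.11 rad, the arm is clear and its wrist force is near zero.
- **Other objects:** in the last picture the cup, jar and brush stand or lie where they began.

No check failed.

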